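Pack and wedge a pendant mould shut

TASK

The two-part metal pendant mould is loaded: slide its movable half fully shut against the fixed half, then take the wooden spacers from the rack and stand them upright in the gap between the movable half and the end stop, one or both, as many as it takes for the wedge to jam. Push the wedge into what is left of the gap, point down, until it is firmly tight, with its point clear of the base plate (if it sinks to the plate, another spacer is needed), and press it down with about 10 N. Finish while still gripping the wedge and keeping it pressed home, touching nothing else, the mould still shut and the bottle and vials left standing where they are.

Things in the scene. Friction and masses are not known exactly. Their poses are not given: they have to be found in the camera images.
- cradle: Mould cradle, fixed: dark steel base plate 70 (x) x 150 (y) x 10 mm; origin: centre of its underside, plate top at z = 10. On it along y, all 36 mm wide in x (centred on x = 0) and 60 mm tall (tops at z = 70), stand the fixed aluminium mould half (y -65 to -35), the movable half 'jaw', a gap, and the end stop 'stop'.
- jaw: Movable aluminium mould half, 36 (x) x 28 (y) x 60 mm; origin: centre of its underside. Slides along cradle y only (friction about 2.5 N, no spring); starts 9 to 16 mm open (+y). Shut, it meets the fixed half: origin at cradle y = -21, back face at y = -7. Grip it from above across its 36 mm, push along -y.
- stop: End stop, plain steel block 36 (x) x 24 (y) x 60 mm, fixed to the cradle, same directions as the cradle; origin at the centre of its underside, face towards the jaw 12 mm from it (-y side). Its place differs each time: with the mould shut the gap between jaw and stop is 23 to 36 mm.
- rack: Dark wooden rack, fixed, 30 (x) x 124 (y) mm, 34 mm tall, origin at the centre of its underside. Three slots 12 mm wide and 28 mm deep (floor at z = 6) cross it along x, at y = -42, 0 and 42; the two spacers and the wedge stand in them, any one in any slot, turned as the rack is.
- spacer_a_mid (a point): Centre of a light wooden spacer: plate 50 (x) x 9 (y, thickness) x 58 mm (z, height), 30 g, on edge in the rack, its ends 10 mm beyond the rack on both sides: grip from above across the 50 mm. In the gap it stands upright on the plate, its 9 mm along cradle y, ends 7 mm beyond jaw and stop.
- spacer_b_mid (a point): Centre of the second spacer, the same as the first.
- wedge_head (a point): Centre of the head of a wooden wedge, 45 g. Head 30 (x) x 21.4 (y) x 35 mm (z), gripped from above across its 30 mm. Below it a 62 mm taper, 30 mm in x: -y face flat and upright, 10.7 mm from this point; +y face slopes: 4 mm thick at the point (79.5 mm below this point), 21.4 mm under the head. Pressed into the gap with about 10 N it jams by friction.
- resin_bottle: Black resin bottle 52 mm in diameter, 150 mm tall, standing by; origin at its foot. Leave alone.
- vial_a: Small amber glass vial, 26 mm in diameter, 48 mm tall, standing by; origin at its foot. Leave alone.
- vial_b: Another such vial. Leave alone.
Things that resemble listed ones, but are neither listed nor needed, are in the scene too. Leave any blue or green look-alike of the part that bears spacer_a_mid alone.

How it is judged:
On the way, in this order (a step that is already met when the one before it is completed fails the run):
1. the movable mould half is slid shut (within 1.5 mm) (y of jaw in the frame of cradle below -0.0195 m), for 0.2 s.
2. a spacer stands upright in the gap between jaw and stop, with the mould still shut (((x of spacer_a_mid in the frame of cradle between -0.015 and 0.015 m and y of spacer_a_mid in the frame of cradle between -0.005 and 0.031 m and z of spacer_a_mid in the frame of cradle between 0.034 and 0.043 m and angle between spacer_a_mid's own z axis and vertical below 0.15 rad and angle between the x axis of spacer_a_mid and the x axis of cradle, either way round below 0.2 rad) or (x of spacer_b_mid in the frame of cradle between -0.015 and 0.015 m and y of spacer_b_mid in the frame of cradle between -0.005 and 0.031 m and z of spacer_b_mid in the frame of cradle between 0.034 and 0.043 m and angle between spacer_b_mid's own z axis and vertical below 0.15 rad and angle between the x axis of spacer_b_mid and the x axis of cradle, either way round below 0.2 rad)) and y of jaw in the frame of cradle below -0.0195 m), for 0.2 s.
At the end, for the whole second after the job is handed in: Mould shut within 1.5 mm; a spacer upright in the gap; wedge upright between jaw and stop, its point 4 mm or more below their tops, 2 mm or more above the plate; jaw and stop each pressed by over 1.5 N; fingers hold the wedge (over 2 N) and touch nothing else of the mould (all of step 2 and contact force between each of jaw, stop and anything else above 1.5 N and contact force between the fingers and wedge above 2 N and contact force between the arm and jaw below 0.3 N and contact force between the arm and stop below 0.3 N and contact force between the arm and spacer_a below 0.3 N and contact force between the arm and spacer_b below 0.3 N and contact force between the arm and cradle below 0.3 N and x of wedge_head in the frame of cradle between -0.015 and 0.015 m and y of wedge_head in the frame of cradle between -0.015 and 0.04 m and z of wedge_head in the frame of cradle between 0.0915 and 0.1455 m and angle between wedge_head's own z axis and vertical below 0.2 rad and angle between the x axis of wedge_head and the x axis of cradle, either way round below 0.2 rad); the arm keeps its last pose, push and grip.
It fails at once if resin bottle moved more than 30 mm or tipped (distance of resin_bottle from where it was at the start of the episode above 0.03 m or angle between resin_bottle's own z axis and vertical above 0.4 rad).
It fails at once if vial a moved more than 30 mm or tipped (distance of vial_a from where it was at the start of the episode above 0.03 m or angle between vial_a's own z axis and vertical above 0.4 rad).
It fails at once if vial b moved more than 30 mm or tipped (distance of vial_b from where it was at the start of the episode above 0.03 m or angle between vial_b's own z axis and vertical above 0.4 rad).
It also fails if it takes over 67 s, if anything falls off the work surface, if the arm or the gripper's body presses on something with over 40 N, if the wrist force passes 120 N, or if a joint passes its speed limit or range.

ROBOT

A 7-joint arm with a two-finger parallel gripper is mounted at the origin on the work surface. World frame = base frame: x ahead of the robot, y to its left, z up, the work surface at z = 0. Lengths are in m, angles in rad, forces in N, time in s.
With the tool pointing down it reaches from about 0.4 to 0.9 m from the base axis. Payload 5.6 kg.
Tool frame: the origin (TCP) lies at the very end of the fingers, on their centre line; the grasp point (between the pads) lies 19 mm behind it; z points along the fingers, y is the line along which they close (so a half turn about z gives the same grasp; the last joint's range is limited). The gripper opens to 92 mm and grips with 3 to 60 N. Pads are 20 mm wide; open, the fingers measure 128 mm over their backs; the gripper's body (75 mm by 189 mm) begins 69 mm behind the grasp point.
Start: joints at [1.06, 0.468, -0.012, 1.603, 0.006, 1.071, -0.056], TCP at [0.293, -0.58, 0.215] pointing down, gripper open.
Joint ranges: [-2.53, 2.53], [-0.31, 2.02], [-1.57, 1.55], [0.28, 2.44], [-1.29, 4.43], [0.15, 1.84], [-2.92, 2.92]. Speed limits (rad/s): [2.57, 2.57, 3.14, 3.14, 3.14, 3.14, 3.14].

INTERFACE

Orientations are given as a unit quaternion [w, x, y, z].
In Python, from rig import env gives the robot as it stands.
- The arm moves only by the tool carry_out, never from a script. Its argument "steps" is text: rows parted by semicolons, each of 7 numbers parted by spaces: the shift along the tool's x, y, z in mm, then the turn, a rotation vector about the tool's x, y, z in rad, then the finger opening in mm, from 0 to 91.9. A call has 1 to 12 rows; each row shifts and turns the commanded pose from where the row before left it, along the tool's axes as they then stand; what a row does not reach is not made up. A row lasts 1/10 s, in which the tool goes at most 50 mm and 8.59 degrees, less where a joint would pass 70% of its speed; a pose out of reach is approached as far as the arm can. A call is refused whole if a number of a shift passes 50 or a number of a turn 0.15, either way. A call with a gripper value outside its range is refused whole. The fingers move at their own pace and stop on an object; "newtons" is the grip in N (left out, the last holds). Time passes only in rows, so rows that do not move let the fingers close. It gives the time, the measured TCP pose, the force, the opening and the grip force at its end, in the units of the state.
- env.read_state(): the state, without advancing time (a new reading comes with each control period).
- env.read_camera(name): name is "side" or "top" or "wrist"; returns (picture, depth): 480x640x3 uint8, blue, green, red; 480x640 float32, m along the optical axis (not along the pixel's ray), 0 where there is no reading.
- env.camera_info(name): a dict with "mtx" (3x3 intrinsics, pixels), "k1" (the pictures are not rectified: a ray, as slopes to the right and down, at radius r is drawn at 1 + k1 r^2 times it, then the intrinsics apply), "camera_from_world" (4x4, takes a point from world to camera coordinates). Camera axes: x right, y down, z forward; pixel columns grow to the right and rows downward; lengths in m; the calibration is good to about 2 mm. A picture is of the moment at which its call begins: read the wrist's pose just before it. camera_info takes no time and is no camera call; for the wrist camera it gives the pose at the moment of the call.
- env.job_done(): hands the job in; it is judged then, once.
Trained networks look in the newest picture that a camera, given by its name, has taken for a name from the list of things; names that differ only in an ending like _2 or _b are one class to them, and where a whole thing is asked for, a point or a joint stands for the part that bears it (a point fixed in the world has none). Each returns a list of dicts, best first, with "p" (0 to 1); they miss things now and then, are a little off and sometimes report something else, mostly with a low value. They report only what shows in the picture. A call takes as long as a camera call. They do not tell look-alikes from the thing itself.
- env.boxes_of(camera, name): "point" ([x, y, z] in m, in world coordinates, good to about 4 mm: the middle of the surface that is visible of it).
- env.landmark_of(camera, name): "point" ([x, y, z] in m, in world coordinates, good to about 4 mm: a listed point, or the origin of a listed thing).
The state is a dict: "time": time; "joints": joint angles; "joint_vel": joint speeds; "tau": joint torques, N m; "tcp_pos": TCP position; "eef_rot": TCP orientation; "force": force on the tool from outside, world axes, zero at the start; "torque": the same for the moment, N m; "width": finger opening in m; "grip_force": force on a finger pad.
Only numpy, scipy, OpenCV 4.12 (cv2) and the standard library are available. Lean on these libraries where they do the work, as an engineer would, in place of code of your own. Each camera call takes 0.05 s, during which the arm holds its last target. There are 200 camera calls.

## Working session

There is one attempt and no reset: what is moved stays moved. The work goes in short steps, Python scripts to look and compute and a tool call to move; the robot and the scene stay as the last step left them, time stands still between calls to the robot, and variables do not carry over. Pictures are saved under pics/ and viewed, at most 10 in all, crops included, and the job is handed in when it is done.

Besides the shell and the picture viewer there is one more tool, called after "Request:" in YAML: its name, and indented under it one key for each argument. carry_out: Moves the arm, as the interface text tells. Its arguments: {"type":"object","properties":{"steps":{"type":"string"},"newtons":{"type":"number"}},"required":["steps"]}

```bash
ls; mkdir -p pics; python3 - <<'E'
from rig import env
import cv2,numpy as np
s=env.read_state();print(s['time'],s['tcp_pos'],s['eef_rot'],s['width'])
ims=[]
for c in ['top','side']:
    im,d=env.read_camera(c);np.save(f'pics/{c}_d.npy',d);cv2.imwrite(f'pics/{c}0.png',im)
    i=env.camera_info(c);print(c,np.round(i['mtx'],1).tolist(),i['k1'],np.round(i['camera_from_world'],3).tolist())
    for n in ['cradle','jaw','stop','rack','spacer_a_mid','wedge_head','resin_bottle','vial_a']:
        print(c,n,[(np.round(r['point'],3).tolist(),round(r['p'],2)) for r in env.landmark_of(c,n)])
E
```

```text
pics
0.0 [ 0.29277459 -0.57968868  0.21366292] [-8.27860883e-04  9.72773920e-01  2.31754495e-01 -2.62237200e-04] 0.09189514836297351
top [[550.0, 0.0, 322.6], [0.0, 550.0, 241.4], [0.0, 0.0, 1.0]] 0.014937321026562384 [[0.009, -1.0, 0.011, -0.103], [-0.997, -0.009, -0.07, 0.586], [0.07, -0.011, -0.997, 0.942], [0.0, 0.0, 0.0, 1.0]]
top cradle [([0.566, 0.097, -0.004], 0.91), ([0.598, -0.193, 0.085], 0.4)]
top jaw [([0.566, 0.083, 0.011], 0.87), ([0.564, 0.131, 0.011], 0.21)]
top stop [([0.565, 0.127, 0.012], 0.69), ([0.445, -0.364, 0.003], 0.4)]
top rack [([0.585, -0.157, -0.002], 0.95), ([0.59, -0.154, 0.036], 0.31)]
top spacer_a_mid [([0.585, -0.154, 0.038], 0.73), ([0.685, -0.125, 0.03], 0.73), ([0.596, -0.289, 0.027], 0.69), ([0.493, -0.198, 0.03], 0.49)]
top wedge_head [([0.599, -0.198, 0.086], 0.61)]
top resin_bottle [([0.621, -0.4, 0.002], 0.88)]
top vial_a [([0.443, -0.367, 0.0], 0.7), ([0.75, -0.016, -0.0], 0.51)]
side [[574.6, 0.0, 306.4], [0.0, 574.6, 238.5], [0.0, 0.0, 1.0]] -0.08084937604357388 [[-0.948, -0.318, 0.004, 0.518], [-0.25, 0.737, -0.627, 0.291], [0.196, -0.596, -0.779, 0.86], [0.0, 0.0, 0.0, 1.0]]
side cradle [([0.565, 0.092, 0.002], 0.91)]
side jaw [([0.568, 0.089, 0.012], 0.57)]
side stop []
side rack [([0.587, -0.156, -0.001], 0.75)]
side spacer_a_mid [([0.685, -0.116, 0.028], 0.86), ([0.598, -0.289, 0.03], 0.84), ([0.491, -0.202, 0.028], 0.69), ([0.584, -0.16, 0.038], 0.68), ([0.6, -0.19, 0.086], 0.6)]
side wedge_head [([0.601, -0.191, 0.088], 0.85)]
side resin_bottle [([0.622, -0.403, -0.001], 0.67)]
side vial_a [([0.441, -0.364, 0.002], 0.68), ([0.743, -0.022, 0.001], 0.61)]
```

View pics/top0.png

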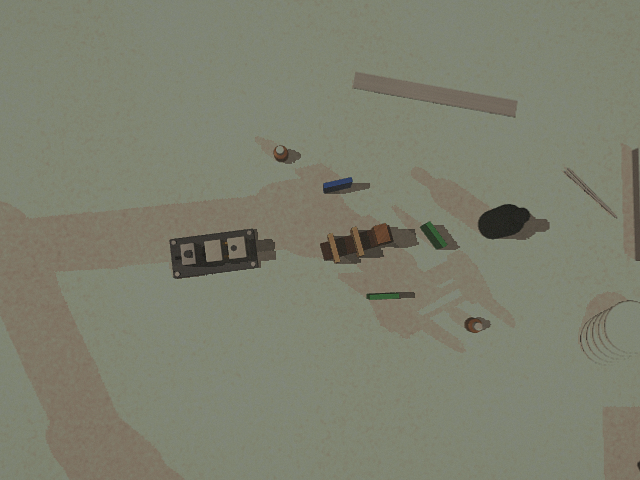

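View pics/side0.png

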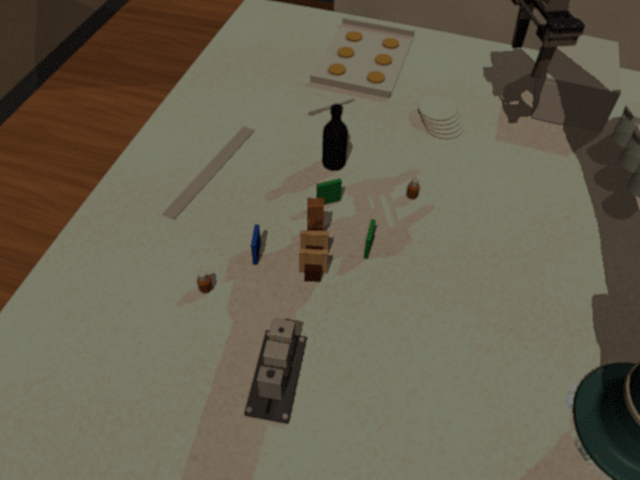

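The top view shows the cradle at (213,253) with three blocks at columns 188, 213 and 236. The rack is at (358,243), with light wooden spacers at (335,248) and (357,241) and the brown wedge at (382,235). The spacer look-alikes stand outside the rack: blue at (338,185), green at (433,235) and green at (384,296). The two plain-wood plates in the rack slots fit the description, so those are the ones to use. Next I'll measure with depth and an enlarged crop.

```bash
cat > h.py <<'E'
from rig import env
import cv2,numpy as np
from scipy.spatial.transform import Rotation as R
def cloud(c):
    i=env.camera_info(c);im,d=env.read_camera(c)
    K=np.array(i['mtx']);T=np.linalg.inv(np.array(i['camera_from_world']))
    v,u=np.mgrid[:480,:640];x=(u-K[0,2])/K[0,0];y=(v-K[1,2])/K[1,1]
    a,b=x.copy(),y.copy()
    for _ in range(6):
        f=1+i['k1']*(a*a+b*b);a=x/f;b=y/f
    P=np.stack([a*d,b*d,d,np.ones_like(d)],-1)@T.T
    P=P[...,:3];P[d==0]=np.nan
    return im,P
def blobs(P,lo,hi,box,minn=15):
    m=(P[...,2]>lo)&(P[...,2]<hi)&(P[...,0]>box[0])&(P[...,0]<box[1])&(P[...,1]>box[2])&(P[...,1]<box[3])
    n,L=cv2.connectedComponents(m.astype(np.uint8),connectivity=4)
    for k in range(1,n):
        q=P[L==k]
        if len(q)<minn: continue
        r=cv2.minAreaRect((q[:,:2]*1000).astype(np.float32))
        v,u=np.nonzero(L==k)
        print('px',int(u.mean()),int(v.mean()),'n',len(q),'zmed',round(np.median(q[:,2])*1000,1),'ctr',np.round(r[0],1),'size',np.round(r[1],1),'ang',round(r[2],1))
def rel(target,yaw_axis=None):
    s=env.read_state();Rm=R.from_quat(np.roll(s['eef_rot'],-1))
    return 1000*Rm.inv().apply(np.array(target)-s['tcp_pos'])
E
python3 - <<'E'
from h import *
for c in ['top','side']:
    im,P=cloud(c);print(c)
    print('blocks');blobs(P,.06,.08,(.5,.65,0,.2))
    print('plate');blobs(P,.004,.016,(.5,.65,0,.2),40)
    print('rackhi');blobs(P,.055,.075,(.5,.68,-.26,-.08))
    print('wedge');blobs(P,.09,.12,(.5,.68,-.26,-.08))
    print('rack');blobs(P,.026,.042,(.5,.68,-.26,-.08))
    if c=='top':
        a=cv2.resize(im[215:290,160:270],None,fx=7,fy=7,interpolation=2)[:300]
        a=cv2.resize(im[222:284,160:270],(770,434),interpolation=cv2.INTER_CUBIC);cv2.imwrite('pics/c1.png',cv2.convertScaleAbs(a,alpha=1.5))
E
```

```text
top
blocks
px 236 247 n 405 zmed 69.4 ctr [572.6  45.3] size [36.2 30.2] ang 9.2
px 213 250 n 386 zmed 69.3 ctr [567.3  84.1] size [35.9 28.7] ang 8.7
px 188 253 n 333 zmed 69.5 ctr [561.3 125.2] size [36.1 24.5] ang 8.9
plate
px 211 254 n 1897 zmed 9.4 ctr [565.8  94.8] size [ 70.1 150. ] ang 8.0
rackhi
px 327 186 n 15 zmed 57.4 ctr [ 678.5 -105.9] size [ 3.2 14. ] ang 11.0
px 357 240 n 172 zmed 63.2 ctr [ 585.8 -156.2] size [49.8  9.2] ang 16.0
px 333 247 n 165 zmed 63.4 ctr [ 574.4 -115.9] size [49.4  9. ] ang 15.7
wedge
px 381 233 n 266 zmed 102.2 ctr [ 595.7 -191.8] size [29.8 21.6] ang 15.6
rack
px 328 189 n 16 zmed 33.8 ctr [ 678.  -108.3] size [ 0.8 17.9] ang 14.8
px 389 233 n 46 zmed 33.3 ctr [ 601.3 -211.9] size [29.5  8.8] ang 14.7
px 366 239 n 234 zmed 33.4 ctr [ 591.  -174.7] size [30.  22.8] ang 16.2
px 345 245 n 315 zmed 33.4 ctr [ 580.5 -137.1] size [30.1 31.7] ang 16.0
px 325 250 n 149 zmed 33.5 ctr [ 571.2 -104.3] size [30.2 15.6] ang 15.9
side
blocks
px 281 329 n 466 zmed 70.4 ctr [571.4  46.5] size [37.  32.6] ang 12.4
px 276 351 n 466 zmed 70.3 ctr [566.6  82.8] size [36.4 35. ] ang 7.8
px 269 375 n 444 zmed 71.0 ctr [560.4 125.8] size [36.3 26.5] ang 6.1
plate
px 276 386 n 2161 zmed 10.8 ctr [564.2  95.5] size [ 71.7 150.5] ang 8.0
rackhi
px 314 219 n 95 zmed 67.4 ctr [ 591.6 -183.5] size [28.9  7.4] ang 16.9
px 314 233 n 204 zmed 63.8 ctr [ 584.6 -156.2] size [49.7 12.6] ang 17.9
px 254 242 n 27 zmed 58.5 ctr [ 679.4 -108.3] size [ 5.7 24.7] ang 12.9
px 312 252 n 213 zmed 63.7 ctr [ 573.1 -115.6] size [48.8 12.3] ang 16.9
wedge
px 315 204 n 238 zmed 103.1 ctr [ 594.6 -190.8] size [29.3 24.1] ang 15.5
rack
px 314 228 n 73 zmed 35.5 ctr [ 593.8 -188.6] size [28.2 10.4] ang 12.1
px 313 245 n 175 zmed 35.5 ctr [ 582.5 -148. ] size [49.1 14.3] ang 16.6
px 254 254 n 23 zmed 34.5 ctr [677.  -98.6] size [5.7 8.5] ang 19.3
px 312 266 n 274 zmed 34.6 ctr [ 569.3 -104.5] size [49.3 21.4] ang 17.5
```

View pics/c1.png

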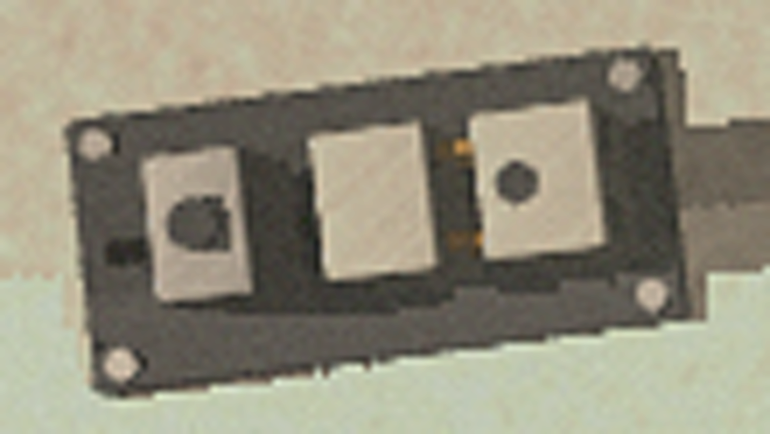

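The crop shows three blocks: right (540,180) is the fixed half, middle (373,200) the jaw and left (197,225) the stop. Depth sizes of 30.2, 28.7 and 24.5 mm along y agree with that. The cradle is turned about 8.1°, the jaw is open about 10.2 mm, and the gap when shut will be about 25.7 mm. One spacer leaves 16.7 mm, so the point should end 45 mm down, about 15 mm above the plate.

```bash
cat >> h.py <<'E'
def plan(t,yaw,n):
    """rows (tool mm, turn about tool z) to TCP t (mm), tool-y line at yaw deg in world, n rows"""
    s=env.read_state();M=R.from_quat(np.roll(s['eef_rot'],-1)).as_matrix();p=np.array(s['tcp_pos'])*1000
    y0=np.degrees(np.arctan2(M[1,1],M[0,1]));dy=(yaw-y0+90)%180-90
    print('t',round(s['time'],1),'tcp',np.round(p,1),'yaw',round(y0,2),'turn',round(-np.radians(dy),3),'tilt',np.round(M[:2,2],4),'w',round(s['width']*1000,1),'F',np.round(s['force'],1),'grip',round(s['grip_force'],1))
    print('world shift',np.round(np.array(t)-p,1),'tool now',np.round(M.T@(np.array(t)-p),1))
    for k in range(n):
        a=np.radians(y0+dy*k/n);y=np.array([np.cos(a),np.sin(a),0]);z=np.array([0,0,-1.]);x=np.cross(y,z)
        d=(np.array(t)-p)/n
        print(np.round([x@d,y@d,z@d],1),round(-np.radians(dy)/n,4))
E
python3 -c "
from h import *
plan([567,83.7,150],8.1,18)"
```

```text
t 1.0 tcp [ 293.1 -580.2  214.6] yaw -63.2 turn -1.244 tilt [ 0.     -0.0001] w 91.9 F [ 1.2 -0.3  0.4] grip 0.0
world shift [273.9 663.9 -64.6] tool now [ 543.8 -469.1   64.6]
[ 30.2 -26.1   3.6] -0.0691
[ 31.9 -23.9   3.6] -0.0691
[ 33.5 -21.6   3.6] -0.0691
[ 34.9 -19.3   3.6] -0.0691
[ 36.2 -16.8   3.6] -0.0691
[ 37.3 -14.3   3.6] -0.0691
[ 38.2 -11.7   3.6] -0.0691
[38.9 -9.   3.6] -0.0691
[39.4 -6.3  3.6] -0.0691
[39.7 -3.6  3.6] -0.0691
[39.9 -0.8  3.6] -0.0691
[39.9  1.9  3.6] -0.0691
[39.6  4.7  3.6] -0.0691
[39.2  7.4  3.6] -0.0691
[38.6 10.1  3.6] -0.0691
[37.8 12.8  3.6] -0.0691
[36.8 15.3  3.6] -0.0691
[35.7 17.8  3.6] -0.0691
```

Request:
carry_out:
  steps: "30 -26 3.6 0 0 -0.07 91.9; 32 -24 3.6 0 0 -0.07 91.9; 33.5 -21.5 3.6 0 0 -0.07 91.9; 35 -19 3.6 0 0 -0.07 91.9; 36 -17 3.6 0 0 -0.07 91.9; 37 -14 3.6 0 0 -0.07 91.9; 38 -12 3.6 0 0 -0.07 91.9; 39 -9 3.6 0 0 -0.07 91.9; 39.5 -6 3.6 0 0 -0.07 91.9; 39.5 -3.5 3.6 0 0 -0.07 91.9; 40 -1 3.6 0 0 -0.07 91.9; 40 2 3.6 0 0 -0.07 91.9"
  newtons: 20

```text
time: 2.2
tcp_pos: [0.474, -0.1359, 0.1716]
eef_rot: [0.0, 0.793, 0.609, 0.0]
force: [0.5, 1.1, 0.5]
width: 0.0921
grip_force: 0.0
```

```bash
python3 -c "
from h import *
plan([567,83.7,150],8.1,6)"
```

```text
t 2.2 tcp [ 474.  -135.9  171.6] yaw -14.92 turn -0.402 tilt [ 0.0008 -0.0005] w 92.1 F [0.5 1.1 0.5] grip 0.0
world shift [ 93.  219.6 -21.6] tool now [236.2  33.3  21.6]
[39.4  5.6  3.6] -0.067
[38.9  8.2  3.6] -0.067
[38.3 10.8  3.6] -0.067
[37.5 13.3  3.6] -0.067
[36.5 15.8  3.6] -0.067
[35.4 18.2  3.6] -0.067
```

Request:
carry_out:
  steps: "39.5 4.5 3.6 0 0 -0.069 70; 39 7.5 3.6 0 0 -0.069 70; 38.5 10 3.6 0 0 -0.069 70; 38 13 3.6 0 0 -0.069 70; 37 15.5 3.6 0 0 -0.069 70; 35.5 18 3.6 0 0 -0.069 70; 0 0 0 0 0 0 70; 0 0 0 0 0 0 70"

```text
time: 3.0
tcp_pos: [0.5627, 0.0854, 0.1494]
eef_rot: [-0.0, 0.651, 0.759, -0.0]
force: [0.5, -0.5, -0.7]
width: 0.0701
grip_force: 0.0
```

```bash
python3 -c "
from h import *
plan([567,83.7,40],8.1,4)
im,P=cloud('wrist');blobs(P,.06,.08,(.5,.65,0,.2),100)"
```

```text
t 3.0 tcp [562.7  85.4 149.4] yaw 8.72 turn 0.011 tilt [-0.0007 -0.0001] w 70.1 F [ 0.5 -0.5 -0.7] grip 0.0
world shift [   4.3   -1.7 -109.4] tool now [ -2.3   4.1 109.4]
[-0.6  1.  27.4] 0.0027
[-0.6  1.  27.4] 0.0027
[-0.6  1.  27.4] 0.0027
[-0.6  1.  27.4] 0.0027
px 322 198 n 2036 zmed 69.8 ctr [561.2 127. ] size [36.  24.2] ang 8.0
px 321 258 n 2166 zmed 69.8 ctr [567.   85.5] size [35.9 28.4] ang 7.9
px 320 309 n 2106 zmed 69.6 ctr [572.4  47. ] size [36.  30.6] ang 7.7
```

Request:
carry_out:
  steps: "-0.5 4.2 0 0 0 0.012 60; 0 0 30 0 0 0 60; 0 0 40 0 0 0 60; 0 0 39.4 0 0 0 60; 0 0 0 0 0 0 60; 0 0 0 0 0 0 34; 0 0 0 0 0 0 34; 0 0 0 0 0 0 34; 0 0 0 0 0 0 34"
  newtons: 20

```text
time: 3.95
tcp_pos: [0.5673, 0.0847, 0.0424]
eef_rot: [0.001, 0.656, 0.754, 0.0]
force: [-3.0, -1.3, 6.6]
width: 0.0357
grip_force: 20.0
```

Jaw gripped. I'll push it along -y (tool -x) by about 11.5 mm.

Request:
carry_out:
  steps: "-3 0 0 0 0 0 34; -3 0 0 0 0 0 34; -3 0 0 0 0 0 34; -2 0 0 0 0 0 34; -1 0 0 0 0 0 34; 0 0 0 0 0 0 34; 0 0 0 0 0 0 34"

```text
time: 4.65
tcp_pos: [0.5688, 0.0746, 0.0424]
eef_rot: [0.0, 0.656, 0.755, 0.001]
force: [-3.3, 2.2, 5.8]
width: 0.0358
grip_force: 20.0
```

Request:
carry_out:
  steps: "-2 0 0 0 0 0 34; -2 0 0 0 0 0 34; 0 0 0 0 0 0 34; 0 0 0 0 0 0 34; 0 0 0 0 0 0 34"

```text
time: 5.15
tcp_pos: [0.5688, 0.0745, 0.0424]
eef_rot: [-0.001, 0.655, 0.755, 0.002]
force: [-4.7, 10.4, 4.6]
width: 0.0358
grip_force: 20.0
```

Force rose with no travel, so the jaw is shut. Releasing and rising.

Request:
carry_out:
  steps: "0 0 0 0 0 0 60; 0 0 0 0 0 0 60; 0 0 0 0 0 0 60; 0 0 -40 0 0 0 60; 0 0 -45 0 0 0 60; 0 0 -45 0 0 0 60; 0 0 0 0 0 0 60; 0 0 0 0 0 0 60"

```text
time: 5.95
tcp_pos: [0.5701, 0.0683, 0.1716]
eef_rot: [0.001, 0.657, 0.754, 0.001]
force: [0.7, 0.3, -0.8]
width: 0.0603
grip_force: 0.0
```

```bash
python3 -c "
from h import *
im,P=cloud('wrist');blobs(P,.06,.08,(.5,.65,0,.2),100)
plan([574.4,-115,150],15.8,5)"
```

```text
px 313 167 n 1850 zmed 69.8 ctr [561.1 127.2] size [35.8 24.8] ang 7.7
px 314 257 n 3606 zmed 69.8 ctr [570.3  60.9] size [36.  57.9] ang 8.2
t 6.0 tcp [569.   68.2 170.1] yaw 7.91 turn -0.138 tilt [-0.0002 -0.0008] w 60.1 F [-0.3  0.1 -0.3] grip 0.0
world shift [   5.4 -183.2  -20.1] tool now [-182.1  -19.9   20.3]
[-36.4  -4.    4. ] -0.0276
[-36.3  -5.    4. ] -0.0276
[-36.2  -6.    4. ] -0.0276
[-36.  -7.   4.] -0.0276
[-35.8  -8.    4. ] -0.0276
```

Request:
carry_out:
  steps: "-36.5 -4 4 0 0 -0.028 75; -36.5 -5 4 0 0 -0.028 75; -36 -6 4 0 0 -0.028 75; -36 -7 4 0 0 -0.028 75; -36 -8 4 0 0 -0.027 75; 0 0 0 0 0 0 75; 0 0 0 0 0 0 75; 0 0 0 0 0 0 75"

```text
time: 6.8
tcp_pos: [0.5744, -0.1129, 0.1495]
eef_rot: [-0.001, 0.602, 0.799, 0.0]
force: [-1.0, 0.2, -0.1]
width: 0.075
grip_force: 0.0
```

```bash
python3 -c "
from h import *
im,P=cloud('wrist');cv2.imwrite('pics/w1.png',im)
blobs(P,.055,.075,(.5,.65,-.25,-.05),100)
blobs(P,.09,.12,(.5,.65,-.25,-.05),100)
plan([574.4,-115,35],15.8,3)"
```

```text
px 314 257 n 1063 zmed 63.5 ctr [ 574.1 -114.6] size [50.2  9.4] ang 15.5
px 314 311 n 1016 zmed 63.3 ctr [ 585.4 -154.7] size [49.6  9.5] ang 15.5
px 314 350 n 380 zmed 67.7 ctr [ 593. -182.] size [29.8  4.4] ang 15.5
px 313 379 n 1109 zmed 102.0 ctr [ 594.  -185.2] size [30. 12.] ang 16.5
t 6.8 tcp [ 574.7 -112.6  149.8] yaw 16.06 turn 0.005 tilt [-0.001  0.001] w 75.3 F [ 1.1  1.  -0.3] grip 0.0
world shift [  -0.3   -2.4 -114.8] tool now [ -2.4  -0.9 114.8]
[-0.7 -0.3 38.3] 0.0015
[-0.7 -0.3 38.3] 0.0015
[-0.7 -0.3 38.3] 0.0015
```

View pics/w1.png

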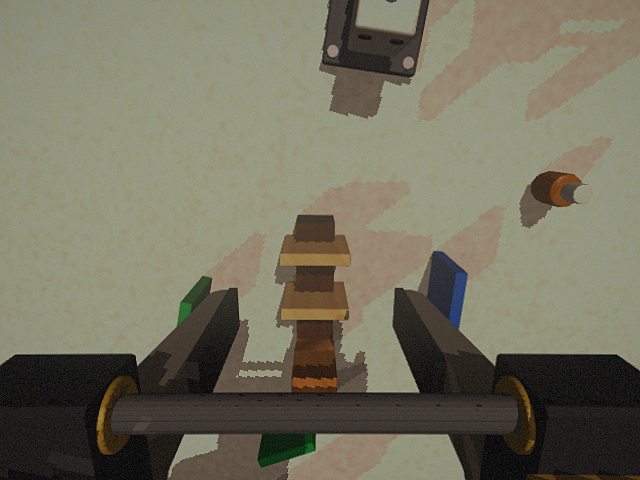

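The wrist view shows the two plain-wood spacers in the rack slots at (315,250) and (314,302), and the wedge at (314,365). The green plates (195,300) and (287,445) and the blue one (449,285) stand outside the rack and are left alone. I'll take the near spacer at (315,250).

Request:
carry_out:
  steps: "-1.8 -1 0 0 0 0.008 75; 0 0 40 0 0 0 75; 0 0 40 0 0 0 70; 0 0 35.5 0 0 0 65; 0 0 0 0 0 0 65; 0 0 0 0 0 0 48; 0 0 0 0 0 0 48; 0 0 0 0 0 0 48; 0 0 0 0 0 0 48"
  newtons: 15

```text
time: 7.75
tcp_pos: [0.576, -0.1167, 0.037]
eef_rot: [0.002, 0.606, 0.796, 0.001]
force: [0.1, -0.8, 5.9]
width: 0.0498
grip_force: 15.0
```

Request:
carry_out:
  steps: "0 0 -15 0 0 0 48; 0 0 -25 0 0 0 48; 0 0 -40 0 0 0 48; 0 0 -40 0 0 0 48; 0 0 0 0 0 0 48; 0 0 0 0 0 0 48"

```text
time: 8.35
tcp_pos: [0.5749, -0.1169, 0.1567]
eef_rot: [0.001, 0.606, 0.796, 0.0]
force: [-0.1, -0.4, -1.5]
width: 0.0497
grip_force: 15.0
```

```bash
python3 -c "
from h import *
c=np.array([565.4,96.6]);y=np.array([-.139,.990])
print(c+y*2)
plan([*(c+y*2),150],8.0,6)
im,P=cloud('wrist');blobs(P,.12,.20,(.5,.65,-.2,0),30)"
```

```text
[565.122  98.58 ]
t 8.3 tcp [ 574.9 -116.9  156.7] yaw 15.45 turn 0.13 tilt [ 0.0026 -0.0013] w 49.7 F [-0.1 -0.4 -1.5] grip 15.0
world shift [ -9.8 215.5  -6.7] tool now [210.3  48.    6.4]
[35.   8.   1.1] 0.0217
[35.2  7.2  1.1] 0.0217
[35.4  6.5  1.1] 0.0217
[35.5  5.7  1.1] 0.0217
[35.6  4.9  1.1] 0.0217
[35.7  4.2  1.1] 0.0217
px 315 313 n 10909 zmed 178.2 ctr [ 574.6 -115.5] size [80.5 21.9] ang 15.2
```

Request:
carry_out:
  steps: "35 8 1 0 0 0.022 48; 35 7 1 0 0 0.022 48; 35.5 6.5 1 0 0 0.022 48; 35.5 5.5 1 0 0 0.022 48; 35.5 5 1 0 0 0.022 48; 35.5 4 1 0 0 0.02 48; 0 0 0 0 0 0 48; 0 0 0 0 0 0 48; 0 0 0 0 0 0 48"

```text
time: 9.3
tcp_pos: [0.564, 0.0968, 0.1479]
eef_rot: [-0.0, 0.656, 0.754, -0.001]
force: [-0.2, -1.9, -0.4]
width: 0.0497
grip_force: 15.0
```

```bash
python3 -c "
from h import *
c=np.array([565.4,96.6]);y=np.array([-.139,.990])
plan([*(c+y*2),41],8.0,1)
im,P=cloud('wrist');cv2.imwrite('pics/w2.png',im);blobs(P,.06,.08,(.5,.65,0,.2),100)
im,P=cloud('side');blobs(P,.09,.15,(.5,.65,0,.2),100)"
```

```text
t 9.3 tcp [564.   96.8 147.9] yaw 7.93 turn -0.001 tilt [-0.0019 -0.0012] w 49.7 F [-0.2 -1.9 -0.4] grip 15.0
world shift [   1.1    1.8 -106.9] tool now [  1.7   1.6 106.9]
[  1.6   1.4 106.9] -0.0012
px 318 214 n 1988 zmed 69.8 ctr [561.1 127.3] size [36.  23.8] ang 7.9
px 317 271 n 489 zmed 68.8 ctr [566.7  87.6] size [35.4  4.4] ang 8.2
px 317 343 n 144 zmed 69.6 ctr [574.3  33.9] size [35.   3.4] ang 8.3
px 273 339 n 371 zmed 134.4 ctr [560.9  99.7] size [52.2  9.7] ang 3.1
```

View pics/w2.png

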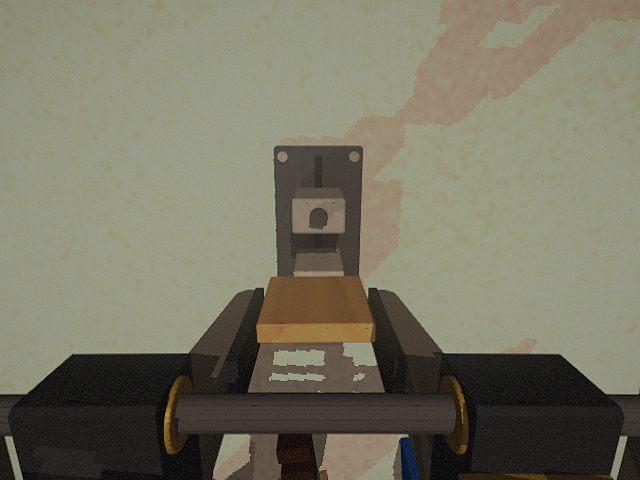

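The gripped spacer (315,310) is lined up over the gap, between the stop at (318,214) and the jaw edge at (317,271). I'll shift it 3 mm towards the middle and lower it.

Request:
carry_out:
  steps: "3 1.6 0 0 0 0 48; 0 0 20 0 0 0 48; 0 0 20 0 0 0 48; 0 0 20 0 0 0 48; 0 0 20 0 0 0 48; 0 0 15 0 0 0 48; 0 0 8 0 0 0 48; 0 0 0 0 0 0 48; 0 0 0 0 0 0 48"

```text
time: 10.3
tcp_pos: [0.5661, 0.1018, 0.0464]
eef_rot: [0.0, 0.656, 0.755, 0.0]
force: [0.3, -0.4, 0.7]
width: 0.0498
grip_force: 15.0
```

Request:
carry_out:
  steps: "0 0 2 0 0 0 48; 0 0 2 0 0 0 48; 0 0 1.5 0 0 0 48; 0 0 1 0 0 0 48; 0 0 0 0 0 0 48; 0 0 0 0 0 0 48"

```text
time: 10.9
tcp_pos: [0.5656, 0.1017, 0.0407]
eef_rot: [0.0, 0.656, 0.755, -0.0]
force: [-4.4, -0.3, 10.0]
width: 0.0499
grip_force: 15.0
```

Request:
carry_out:
  steps: "-2 0 -1.5 0 0 0 48; -2 0 0 0 0 0 48; -1 0 0 0 0 0 48; 0 0 0 0 0 0 48; 0 0 0 0 0 0 48"

```text
time: 11.4
tcp_pos: [0.5663, 0.0964, 0.0408]
eef_rot: [0.0, 0.656, 0.755, -0.0]
force: [0.5, -1.8, 1.0]
width: 0.0498
grip_force: 15.0
```

Request:
carry_out:
  steps: "-1 0 0 0 0 0 48; -1 0 0 0 0 0 48; 0 0 0 0 0 0 48; -1 0 0 0 0 0 48; 0 0 0 0 0 0 48; 0 0 0 0 0 0 48"

```text
time: 12.0
tcp_pos: [0.5667, 0.0936, 0.0408]
eef_rot: [0.0, 0.656, 0.755, -0.0]
force: [0.3, 0.5, -0.4]
width: 0.0494
grip_force: 15.0
```

Request:
carry_out:
  steps: "-1 0 0 0 0 0 48; 0 0 0 0 0 0 48; -1 0 0 0 0 0 48; 0 0 0 0 0 0 48; 0 0 0 0 0 0 48"

```text
time: 12.5
tcp_pos: [0.5668, 0.0923, 0.0408]
eef_rot: [-0.0, 0.656, 0.755, 0.0]
force: [-0.3, 2.7, -0.7]
width: 0.0496
grip_force: 15.0
```

Contact with the jaw. Setting it down, releasing and rising.

Request:
carry_out:
  steps: "0 0 1 0 0 0 48; 0 0 0 0 0 0 48; 0 0 0 0 0 0 62; 0 0 0 0 0 0 62; 0 0 0 0 0 0 62; 0 0 -20 0 0 0 62; 0 0 -40 0 0 0 62; 0 0 -45 0 0 0 62; 0 0 -20 0 0 0 62; 0 0 0 0 0 0 62; 0 0 0 0 0 0 62"

```text
time: 13.6
tcp_pos: [0.5668, 0.0912, 0.1646]
eef_rot: [0.0, 0.656, 0.755, -0.0]
force: [-1.2, 0.2, -0.1]
width: 0.0624
grip_force: 0.0
```

```bash
python3 -c "
from h import *
im,P=cloud('wrist');cv2.imwrite('pics/w3.png',im)
blobs(P,.06,.08,(.5,.65,0,.2),100)
plan([595.5,-190.4,165],15.6,7)"
```

```text
px 314 202 n 1774 zmed 69.8 ctr [561.  127.4] size [35.8 23.5] ang 8.0
px 315 281 n 4427 zmed 69.5 ctr [570.4  65.4] size [49.8 67.5] ang 8.0
t 13.7 tcp [566.2  91.1 163.7] yaw 7.99 turn -0.133 tilt [-0.0019 -0.0007] w 62.3 F [-0.2  0.1  0. ] grip 0.0
world shift [  29.3 -281.5    1.3] tool now [-282.8  -10.1   -1.2]
[-40.4  -1.4  -0.2] -0.019
[-40.4  -2.2  -0.2] -0.019
[-40.3  -3.   -0.2] -0.019
[-40.3  -3.7  -0.2] -0.019
[-40.2  -4.5  -0.2] -0.019
[-40.1  -5.3  -0.2] -0.019
[-40.   -6.   -0.2] -0.019
```

View pics/w3.png

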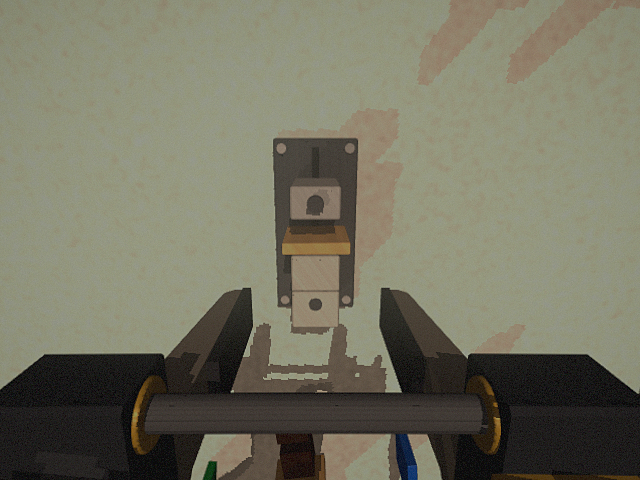

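The spacer stands flush against the shut jaw at (316,240), with the stop at (316,203) and about 17 mm of gap left. Next, the wedge.

Request:
carry_out:
  steps: "-40.5 -1.5 -1 0 0 -0.019 62; -40.5 -2 -1 0 0 -0.019 62; -40.5 -3 -1 0 0 -0.019 62; -40.5 -3.5 -1 0 0 -0.019 62; -40 -4.5 -1 0 0 -0.019 62; -40 -5.5 -1 0 0 -0.019 62; -40 -6 -1 0 0 -0.019 62; 0 0 0 0 0 0 62; 0 0 0 0 0 0 62; 0 0 0 0 0 0 62"

```text
time: 14.65
tcp_pos: [0.5961, -0.1883, 0.1706]
eef_rot: [-0.001, 0.604, 0.797, 0.0]
force: [-0.1, 0.6, -0.2]
width: 0.0619
grip_force: 0.0
```

```bash
python3 -c "
from h import *
im,P=cloud('wrist')
blobs(P,.09,.12,(.5,.7,-.25,-.1),100)
plan([595.5,-190.4,165],15.6,1)"
```

```text
px 313 265 n 1592 zmed 102.6 ctr [ 595.4 -190.6] size [29.9 21.4] ang 15.7
t 14.7 tcp [ 596.4 -188.   171. ] yaw 15.78 turn 0.003 tilt [-0.0014  0.0013] w 62.0 F [-0.5 -0.1  0.1] grip 0.0
world shift [-0.9 -2.4 -6. ] tool now [-2.1 -1.5  6. ]
[-2.1 -1.5  6. ] 0.0032
```

Request:
carry_out:
  steps: "-2.2 -1.4 0 0 0 0 62; 0 0 35 0 0 0 62; 0 0 35 0 0 0 62; 0 0 31 0 0 0 62; 0 0 0 0 0 0 62; 0 0 0 0 0 0 62; 0 0 0 0 0 0 27; 0 0 0 0 0 0 27; 0 0 0 0 0 0 27; 0 0 0 0 0 0 27"
  newtons: 40

```text
time: 15.7
tcp_pos: [0.5963, -0.1929, 0.0718]
eef_rot: [0.001, 0.604, 0.797, 0.0]
force: [-0.3, 0.3, 0.0]
width: 0.0319
grip_force: 0.0
```

Request:
carry_out:
  steps: "0 0 0 0 0 0 27; 0 0 0 0 0 0 27; 0 0 -15 0 0 0 27; 0 0 -25 0 0 0 27; 0 0 -40 0 0 0 27; 0 0 -40 0 0 0 27; 0 0 -10 0 0 0 27; 0 0 0 0 0 0 27; 0 0 0 0 0 0 27"

```text
time: 16.6
tcp_pos: [0.595, -0.1926, 0.2]
eef_rot: [-0.001, 0.604, 0.797, -0.0]
force: [-0.4, 0.4, -0.8]
width: 0.0296
grip_force: 40.0
```

```bash
python3 -c "
from h import *
im,P=cloud('wrist')
c=np.array([565.4,96.8]);y=np.array([-.139,.990])
plan([*(c+y*8),200],8.0,8)"
```

```text
t 16.6 tcp [ 594.7 -192.5  199.3] yaw 15.63 turn 0.133 tilt [-0.0028  0.0007] w 29.6 F [-0.1 -1.2 -1.2] grip 40.0
world shift [-30.4 297.2   0.7] tool now [294.5  50.8  -0.4]
[36.8  6.3 -0.1] 0.0167
[36.9  5.7 -0.1] 0.0167
[37.   5.1 -0.1] 0.0167
[37.1  4.5 -0.1] 0.0167
[37.1  3.9 -0.1] 0.0167
[37.2  3.3 -0.1] 0.0167
[37.3  2.6 -0.1] 0.0167
[37.3  2.  -0.1] 0.0167
```

Request:
carry_out:
  steps: "37 6.5 0 0 0 0.017 27; 37 5.5 0 0 0 0.017 27; 37 5 0 0 0 0.017 27; 37 4.5 0 0 0 0.017 27; 37 4 0 0 0 0.017 27; 37 3.5 0 0 0 0.016 27; 37.5 2.5 0 0 0 0.016 27; 37.5 2 0 0 0 0.016 27; 0 0 20 0 0 0 27; 0 0 20 0 0 0 27; 0 0 0 0 0 0 27; 0 0 0 0 0 0 27"

```text
time: 17.85
tcp_pos: [0.5649, 0.1047, 0.1598]
eef_rot: [-0.001, 0.656, 0.755, -0.001]
force: [-0.4, -0.5, -0.4]
width: 0.0299
grip_force: 40.0
```

```bash
python3 -c "
from h import *
im,P=cloud('wrist');cv2.imwrite('pics/w4.png',im)
c=np.array([565.4,96.8]);y=np.array([-.139,.990]);x=np.array([.990,.139])
plan([*(c+y*11.7),140],8.0,1)
s=env.read_state();print('tcp cradle',(np.array(s['tcp_pos'][:2])*1000-c)@np.c_[x,y])
for k in ['wrist','top','side']:
    im,P=cloud(k);print(k)
    q=P*1000;m=(q[...,2]>104)&(q[...,2]<200);xy=(q[...,:2]-c)@np.c_[x,y];m&=(np.abs(xy[...,0])<11)&(np.abs(xy[...,1]-12)<30)
    for lo in range(104,200,8):
        mm=m&(q[...,2]>=lo)&(q[...,2]<lo+8)
        if mm.sum()>20: print(lo,mm.sum(),np.round(np.percentile(xy[mm][:,1],[2,50,98]),1))
"
```

```text
t 17.9 tcp [565.5 104.8 160.7] yaw 8.0 turn -0.0 tilt [-0.0009  0.0002] w 29.6 F [-0.1 -0.1 -1.2] grip 40.0
world shift [ -1.8   3.6 -20.7] tool now [ 3.8 -1.2 20.7]
[ 3.8 -1.2 20.7] -0.0
tcp cradle [1.24947071 7.91812971]
wrist
104 36 [6.2 6.8 7.3]
112 37 [8.6 9.1 9.6]
120 37 [10.7 11.2 11.7]
128 40 [12.9 13.2 13.7]
136 62 [14.7 15.3 16.9]
144 63 [16.9 18.4 18.9]
152 146 [19.6 20.2 20.8]
160 304 [20.  20.5 21. ]
168 343 [20.1 20.5 21.1]
176 382 [20.  20.6 21.1]
184 2157 [-0.2 13.1 21. ]
192 814 [ 0.6 10.2 20.4]
top
side
120 24 [ 8.8  9.7 11.2]
152 29 [18.2 19.1 20. ]
160 48 [18.6 19.7 20.6]
168 43 [18.7 19.7 20.5]
176 45 [18.3 19.6 21. ]
184 68 [ 1.8 19.6 20.9]
192 210 [-0.8 10.5 19.9]
```

View pics/w4.png

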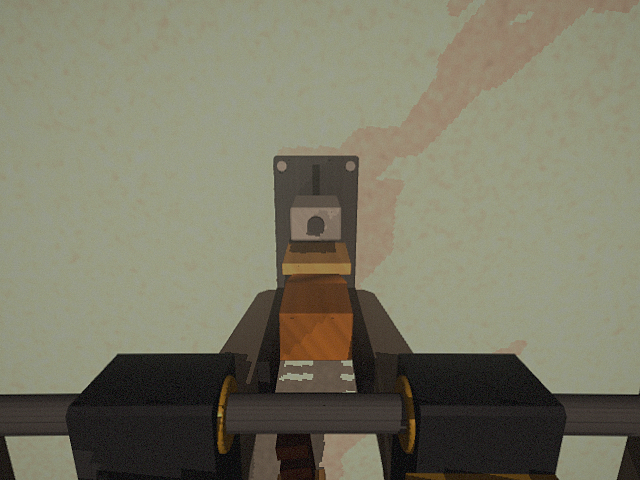

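The wedge (315,320) is held upright, with its +y face at cradle y 20.5 and the stop face at 18.9. I'll shift 4 mm towards the stop so the flat face clears the spacer by about 1 mm, then lower.

Request:
carry_out:
  steps: "4 -1 0 0 0 0 27; 0 0 0 0 0 0 27; 0 0 15 0 0 0 27; 0 0 15 0 0 0 27; 0 0 15 0 0 0 27; 0 0 10 0 0 0 27; 0 0 5 0 0 0 27; 0 0 0 0 0 0 27; 0 0 0 0 0 0 27"

```text
time: 18.95
tcp_pos: [0.5643, 0.109, 0.101]
eef_rot: [0.0, 0.656, 0.755, 0.0]
force: [-0.5, -0.3, -1.4]
width: 0.0298
grip_force: 40.0
```

Request:
carry_out:
  steps: "0 0 2 0 0 0 27; 0 0 2 0 0 0 27; 0 0 2 0 0 0 27; 0 0 2 0 0 0 27; 0 0 1 0 0 0 27; 0 0 0 0 0 0 27; 0 0 0 0 0 0 27"

```text
time: 19.65
tcp_pos: [0.5643, 0.1081, 0.0919]
eef_rot: [0.0, 0.656, 0.755, -0.0]
force: [1.5, -3.6, 1.4]
width: 0.0296
grip_force: 40.0
```

Request:
carry_out:
  steps: "-0.5 0 1 0 0 0 27; 0 0 1 0 0 0 27; 0 0 0 0 0 0 27; 0 0 0 0 0 0 27; 0 0 0 0 0 0 27"

```text
time: 20.15
tcp_pos: [0.5644, 0.1077, 0.09]
eef_rot: [0.0, 0.656, 0.755, -0.0]
force: [1.0, -5.5, 3.1]
width: 0.0294
grip_force: 40.0
```

Request:
carry_out:
  steps: "-0.5 0 1 0 0 0 27; 0 0 1 0 0 0 27; 0 0 0 0 0 0 27; 0 0 0 0 0 0 27; 0 0 0 0 0 0 27"

```text
time: 20.65
tcp_pos: [0.5646, 0.1073, 0.0882]
eef_rot: [0.0, 0.656, 0.755, 0.0]
force: [-0.4, -5.5, 5.3]
width: 0.0297
grip_force: 40.0
```

Request:
carry_out:
  steps: "-0.5 0 1 0 0 0 27; -0.5 0 1 0 0 0 27; 0 0 0 0 0 0 27; 0 0 0 0 0 0 27; 0 0 0 0 0 0 27"

```text
time: 21.15
tcp_pos: [0.5649, 0.107, 0.0873]
eef_rot: [0.001, 0.656, 0.755, 0.0]
force: [-2.6, -4.9, 12.0]
width: 0.0298
grip_force: 40.0
```

Request:
carry_out:
  steps: "-1 0 0 0 0 0 27; 0 0 0 0 0 0 27; 0 0 0.5 0 0 0 27; 0 0 0 0 0 0 27; 0 0 0 0 0 0 27; 0 0 0 0 0 0 27"

```text
time: 21.75
tcp_pos: [0.565, 0.1069, 0.0871]
eef_rot: [0.0, 0.656, 0.755, 0.001]
force: [-1.7, -3.3, 15.1]
width: 0.0296
grip_force: 40.0
```

```bash
python3 -c "
from h import *
c=np.array([565.4,96.8])
plan([565,107,87],8.0,0)
im,P=cloud('wrist');cv2.imwrite('pics/w5.png',im);blobs(P,.06,.08,(.5,.65,0,.2),100)
im2,P=cloud('side');blobs(P,.06,.075,(.5,.65,0,.2),60)
cv2.imwrite('pics/f.png',np.hstack([im[100:480,120:520],cv2.resize(im2[290:430,205:352],(400,380),interpolation=cv2.INTER_CUBIC)]))
plan([565,107,87],8.0,0)"
```

```text
t 21.8 tcp [565.  106.9  87.1] yaw 8.02 turn 0.0 tilt [0.0016 0.001 ] w 29.6 F [-1.7 -3.3 15.1] grip 40.0
world shift [-0.   0.1 -0.1] tool now [0.1 0.  0.1]
px 313 256 n 3403 zmed 69.8 ctr [561.2 127.3] size [36.1 24.2] ang 7.7
px 313 375 n 1955 zmed 69.7 ctr [570.9  58.2] size [35.8 21.5] ang 8.2
px 270 375 n 415 zmed 70.6 ctr [561.1 123. ] size [36.4 32. ] ang 7.8
t 21.9 tcp [565.  106.9  87.1] yaw 8.02 turn 0.0 tilt [0.0016 0.001 ] w 29.9 F [-2.2 -3.8 15.4] grip 40.0
world shift [ 0.   0.1 -0.1] tool now [0.1 0.  0.1]
```

View pics/f.png

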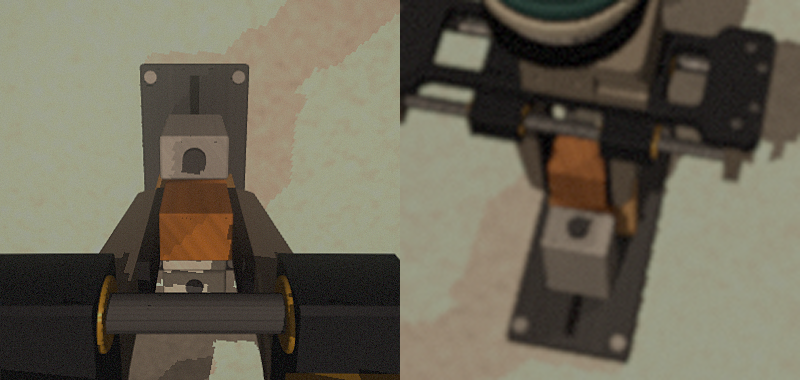

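The wedge is jammed between spacer and stop: the left half shows it at (195,215) and the right half at (578,170). The mould is still shut and the point is about 11 mm above the plate. The press force is about 15 N, so I'll ease it slightly towards 10 N.

Request:
carry_out:
  steps: "0 0 -0.5 0 0 0 27; 0 0 0 0 0 0 27; 0 0 0 0 0 0 27; 0 0 0 0 0 0 27"

```text
time: 22.25
tcp_pos: [0.565, 0.1069, 0.0872]
eef_rot: [0.0, 0.656, 0.755, 0.001]
force: [-0.9, -2.0, 11.2]
width: 0.03
grip_force: 40.0
```

```bash
python3 -c "
from rig import env
print(env.job_done())"
```

```text
the job is handed in; nothing more can be done
None
```

I handed the job in at about 22 s of the 67 s allowed: the mould is shut, one spacer stands flush against the jaw, and the gripped wedge is jammed under about 11 N with its point about 11 mm above the plate; the judge gave no verdict.

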